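# Sweep the circuit-kit pieces into the wooden bay

## Robot

A 6-joint arm with a two-finger parallel gripper is mounted at the origin on the work surface. World frame = base frame: x ahead of the robot, y to its left, z up, the work surface at z = 0. Lengths are in m, angles in rad, forces in N, time in s.
With the tool pointing down it reaches from about 0.375 to 0.925 m from the base axis. Payload 5.7 kg.
Tool frame: the origin (TCP) lies between the finger pads; the fingertips stand bot.finger_overhang ahead of it and the grasp point (between the pads) lies 6 mm ahead of it (bot.finger_overhang is the distance from the TCP to the fingertips, in m); z points along the fingers, y is the line along which they close (so a half turn about z gives the same grasp; the last joint's range is limited). The gripper opens to 85 mm and grips with 20 to 120 N. Pads are 22 mm wide; open, the fingers measure 114 mm over their backs; the gripper's body (76 mm by 85 mm) begins 54 mm behind the grasp point. The pads swing forward as they close: fully open they stand 13 mm farther back than shut.
Start: joints at [1.108, 0.359, 1.51, -0, 1.272, -0.115], TCP at [0.204, 0.564, 0.256] pointing down, gripper open.
Joint ranges: [-2.97, 2.97], [-1.01, 2.36], [0.21, 2.38], [-0.96, 4.11], [0.2, 2.71], [-2.98, 2.98]. Speed limits (rad/s): [2.39, 2.39, 3.14, 3.14, 3.14, 3.14].

## Interface

Orientations are given as a rotation vector (axis times angle).
In Python, from bench import status, cams, job, bot gives the robot as it stands.
- The arm moves only by the shell command python3 -m inch 'ROWS' [FORCE]. ROWS is JSON, one flat list of numbers, 5 for each row, row after row: the shift along the world's x, y, z in units of 100 mm (1.0 is 100 mm), then the turn about the world's z in units of pi rad (1.0 is pi rad), then the closure, from -1 (fully open) to 1 (shut). In form: [dx, dy, dz, spin, gripper, dx, dy, dz, spin, gripper, ...]. A call has 1 to 5 rows; each row is the pose to reach, as a shift and turn from the pose commanded when the call began, turning the shorter way round; what a row does not reach only later rows make up. A row lasts 1/12 s, in which the tool goes at most 41.7 mm and 7.16 degrees, less where a joint would pass 70% of its speed; a pose out of reach is approached as far as the arm can. A call with a number of a shift or a turn outside -1 to 1 is refused whole. A call with a gripper value outside its range is refused whole. The fingers move at their own pace and stop on an object; FORCE is the grip in N (left out, the last holds). Time passes only in rows, so rows that repeat a pose let the fingers close. It gives the time, the measured TCP pose, the force, the opening and the grip force at its end, in the units of the state.
- status.state(): the state, without advancing time (a new reading comes with each control period).
- cams.snapshot(name): name is "side" or "top"; returns a dict with "color" (480x640x3 uint8, blue, green, red), "K" (3x3 intrinsics, pixels), "camera_from_world" (4x4, takes a point from world to camera coordinates). Camera axes: x right, y down, z forward; pixel columns grow to the right and rows downward; lengths in m; the calibration is good to about 2 mm. A picture is of the moment at which its call begins. There is no depth.
- job.hand_in(): hands the job in; it is judged then, once.
Trained networks look in a picture, given as the dict that the camera call returned (one of the last four; its "shot" number tells which), for a name from the list of things; names that differ only in an ending like _2 or _b are one class to them, and where a whole thing is asked for, a point or a joint stands for the part that bears it (a point fixed in the world has none). Each returns a list of dicts, best first, with "p" (0 to 1); they miss things now and then, are a little off and sometimes report something else, mostly with a low value. They report only what shows in the picture. A call takes as long as a camera call. They do not tell look-alikes from the thing itself.
- cams.boxes_of(label, picture): "xyz" ([x, y, z] in m, in the coordinates of the camera as it stood for that picture, good to about 4 mm: the middle of the surface that is visible of it).
- cams.trace(label, picture): "region" (480x640 bool, what is visible of it).
- cams.landmark_of(label, picture): "xyz" ([x, y, z] in m, in the coordinates of the camera as it stood for that picture, good to about 4 mm: a listed point, or the origin of a listed thing).
The state is a dict: "time": time; "joint_positions": joint angles; "joint_velocities": joint speeds; "joint_torque": joint torques, N m; "position": TCP position; "tcp_rot": TCP orientation; "contact_force": force on the tool from outside, world axes, zero at the start; "ft_torque": the same for the moment, N m; "grip_width": opening from 0.0 (shut) to 1.0 (fully open); "grasp_force": force on a finger pad.
Only numpy, scipy, OpenCV 4.12 (cv2) and the standard library are available. Lean on these libraries where they do the work, as an engineer would, in place of code of your own. Each camera call takes 0.05 s, during which the arm holds its last target. There are 200 camera calls.

## Task

Clear up after the circuit lesson: sweep the three loose kit pieces on the bench (the flat round buzzer, the square slide switch and the little lamp holder) through the open side of the three-sided wooden bay, until all three lie completely inside it with nothing sticking out. Push them along the bench with the fingers, flat and never picked up or tipped over, and leave everything else on the bench where it stands.

Things in the scene. Friction and masses are not known exactly. Their poses are not given: they have to be found in the camera images.
- bay: Three-sided frame of light wood, fixed to the bench, no floor (the bench is its floor), no top. Inside 200 mm wide (its x) and 120 mm deep (its y); walls 12 mm thick, 28 mm high. Origin on the bench at the centre of the inside; z up. The open side is its -y side: the opening lies in the plane y = -60 mm and spans x = -100 to 100 mm; the back wall's inner face is at y = +60 mm.
- buzzer: Loose flat grey plastic disc with a metal-coloured top, 44 mm diameter, 16 mm high, about 35 g. Origin at the centre of its underside, z up.
- switch: Loose square white plastic slide-switch module, 40 x 40 mm, 14 mm high, with a small black slider nub on top (up to 20 mm), about 35 g. Origin at the centre of its underside, x and y along its edges, z up.
- lamp: Loose small round lamp holder: white plastic base 32 mm diameter, 12 mm high, with a brass socket and a tiny glass bulb (16 mm diameter) on top, 32 mm high in all, about 30 g. Origin at the centre of its underside, z up.
- cell: Bystander, loose: copper-coloured round battery cell standing upright among the kit pieces, 26 mm diameter, 49 mm high. Origin at the centre of its underside, z up.
- pot: Bystander, loose: small clear jar with a white lid, standing among the kit pieces, 32 mm diameter, 42 mm high. Origin at the centre of its underside, z up.
- lemon: Bystander, loose: yellow lemon half, cut face down, 60 mm diameter, 40 mm high. Origin at the centre of its underside, z up.
- tape: Bystander, loose: brown roll of tape lying flat, 64 mm diameter, 20 mm high. Origin at the centre of its underside, z up.
- mug: Bystander, loose: white mug, 76 mm diameter and 90 mm high, handle to its +y. Origin at the centre of its underside, z up.
- meter: Bystander, loose: grey multimeter lying flat, 130 mm (its x) x 70 mm (its y) x 36 mm high. Origin at the centre of its underside, z up.
Mind the look-alikes: they are no part of the job. Leave any blue or orange look-alike of the buzzer alone. What is shaped like the switch but blue or purple is not meant.

How it is judged:
At the end, for the whole second after the job is handed in: Buzzer, switch and lamp holder all lie flat (within 0.1 rad, underside within 4 mm of the bench) and at rest inside the bay, between its side walls, with their centres at least 21 mm (buzzer), 19 mm (switch) and 15 mm (lamp holder) behind the plane of the opening (y of buzzer in the frame of bay between -0.039 and 0.06 m and x of buzzer in the frame of bay between -0.1 and 0.1 m and height (world z) of each of buzzer, switch, lamp below 0.004 m and angle between each of buzzer, switch, lamp's own z axis and vertical below 0.1 rad and linear speed of each of buzzer, switch, lamp below 0.01 m/s and y of switch in the frame of bay between -0.041 and 0.06 m and x of switch in the frame of bay between -0.1 and 0.1 m and y of lamp in the frame of bay between -0.045 and 0.06 m and x of lamp in the frame of bay between -0.1 and 0.1 m); the robot touches nothing.
It fails at once if a kit piece is lifted: its underside more than 10 mm above the bench (height (world z) of any of buzzer, switch, lamp above 0.01 m).
It fails at once if a kit piece is tipped by more than 0.5 rad (angle between any of buzzer, switch, lamp's own z axis and vertical above 0.5 rad).
It fails at once if a bystander (cell, jar, lemon half, tape roll, mug or multimeter) is moved by more than 20 mm (distance of any of cell, pot, lemon, tape, mug, meter from where it was at the start of the episode above 0.02 m).
It fails at once if a bystander is tipped by more than 0.5 rad (angle between any of cell, pot, lemon, tape, mug, meter's own z axis and vertical above 0.5 rad).
It also fails if it takes over 72 s, if anything falls off the work surface, if the arm or the gripper's body presses on something with over 40 N, if the wrist force passes 120 N, or if a joint passes its speed limit or range.

## Working session

There is one attempt and no reset: what is moved stays moved. The work goes in short steps, Python scripts to look and compute and a shell command to move; the robot and the scene stay as the last step left them, time stands still between calls to the robot, and variables do not carry over. Pictures are saved under pics/ and viewed, at most 10 in all, crops included, and the job is handed in when it is done.

```bash
mkdir -p pics; cat > h.py <<'E'
import numpy as np, cv2
from bench import status, cams, job, bot
def toworld(s,p):
    return (np.linalg.inv(np.array(s["camera_from_world"]))@np.r_[p,1])[:3]
def look(labels,cam="top",n=3,save=None,pmin=.2):
    s=cams.snapshot(cam)
    if save: cv2.imwrite(save,s["color"])
    for l in labels:
        for d in cams.landmark_of(l,s)[:n]:
            if d["p"]<pmin: continue
            c=np.array(d["xyz"]);px=s["K"]@c;px=px[:2]/px[2]
            print(cam,l,round(d["p"],2),(toworld(s,c)*1000).round(),px.round(), {k:v for k,v in d.items() if k not in("p","xyz")})
    return s
def pix2w(s,u,v,z=0):
    T=np.linalg.inv(np.array(s["camera_from_world"]));d=T[:3,:3]@np.linalg.inv(s["K"])@np.array([u,v,1.])
    o=T[:3,3];return o+d*(z-o[2])/d[2]
E
python3 - <<'E'
from h import *
L="bay buzzer switch lamp cell pot lemon tape mug meter".split()
look(L,"top",4,"pics/top0.png"); look(L,"side",4,"pics/side0.png")
st=status.state();print(bot.finger_overhang,st["time"],st["position"],st["tcp_rot"])
E
```

```text
top buzzer 0.87 [431.  55.  -0.] [237. 332.] {}
top buzzer 0.74 [523.  14.  -4.] [260. 281.] {}
top buzzer 0.74 [437. -62.   3.] [301. 329.] {}
top switch 0.95 [725. -22.   3.] [280. 174.] {}
top switch 0.77 [643. -67.  -4.] [304. 217.] {}
top switch 0.67 [ 651. -213.   -0.] [382. 213.] {}
top lamp 0.58 [ 487. -186.    4.] [368. 302.] {}
top lamp 0.2 [ 549. -161.    0.] [354. 268.] {}
top cell 0.51 [ 548. -159.    2.] [354. 268.] {}
top pot 0.77 [ 555. -264.    2.] [410. 264.] {}
top lemon 0.69 [ 737. -125.   -3.] [335. 168.] {}
top tape 0.77 [797.  99.  -2.] [217. 137.] {}
top mug 0.9 [ 414. -410.   -1.] [491. 342.] {}
top meter 0.79 [ 691. -397.    1.] [480. 192.] {}
side buzzer 0.95 [521.  15.   3.] [345. 309.] {}
side buzzer 0.93 [438. -63.   6.] [404. 286.] {}
side buzzer 0.87 [435.  53.   4.] [394. 341.] {}
side switch 0.81 [646. -69.   4.] [290. 259.] {}
side switch 0.78 [724. -24.  -2.] [240. 270.] {}
side switch 0.66 [ 653. -212.    4.] [310. 212.] {}
side lamp 0.64 [ 489. -187.    0.] [387. 236.] {}
side cell 0.58 [ 545. -157.    3.] [355. 240.] {}
side pot 0.62 [ 551. -259.    4.] [363. 208.] {}
side lemon 0.74 [ 743. -132.    0.] [254. 230.] {}
side tape 0.76 [799.  91.  -3.] [169. 308.] {}
side tape 0.56 [ 687. -400.    2.] [320. 164.] {}
side mug 0.61 [ 414. -405.    1.] [438. 182.] {}
side meter 0.66 [ 685. -397.    6.] [320. 164.] {}
0.025 1.1 [0.20449612 0.56403365 0.25627707] [-5.43510083e-01 -3.09421346e+00  1.84895490e-04]
```

View pics/top0.png

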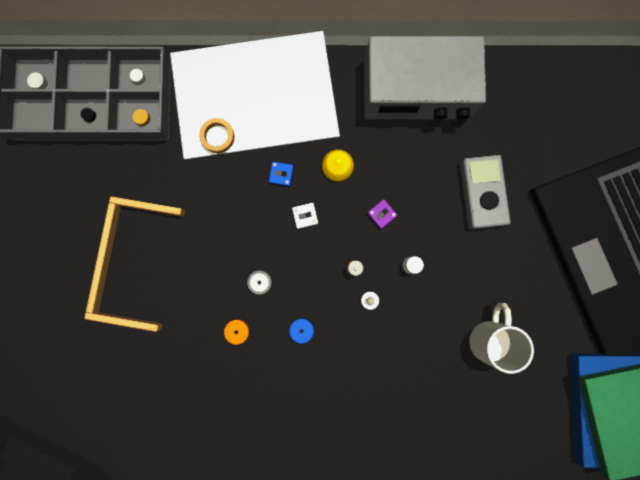

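View pics/side0.png

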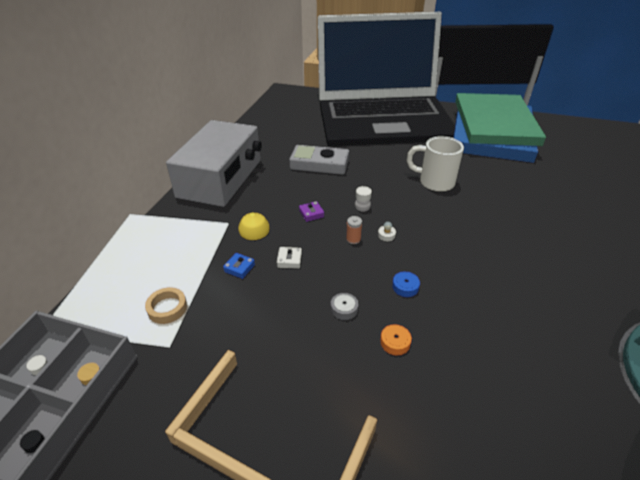

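Buzzer candidates are grey (260,281), orange (237,332) and blue (301,331). The grey one fits. Switch candidates are white (304,216), blue (280,174) and purple (382,213). The white one fits. The lamp is at (370,301), with the copper cell at (355,268) and the jar at (413,265). The bay opens to the right, towards world -y. I'll confirm with one enlarged crop and work out the bay pose.

```bash
python3 - <<'E'
from h import *
s=cams.snapshot("top")
cv2.imwrite("pics/crop0.png",cv2.resize(s["color"][150:350,80:340+100],None,fx=2.2,fy=2.2,interpolation=cv2.INTER_CUBIC)[:600,:800])
hsv=cv2.cvtColor(s["color"],cv2.COLOR_BGR2HSV)
m=cv2.inRange(hsv,(10,60,90),(28,255,255)); m[:185]=0; m[:,195:]=0
n,lab,stt,c=cv2.connectedComponentsWithStats(m);i=1+stt[1:,4].argmax()
pts=cv2.findNonZero((lab==i).astype('uint8'))
r=cv2.minAreaRect(pts)
print(r); 
for b in cv2.boxPoints(r): print(b.round(1),(pix2w(s,*b,.028)*1000).round())
for l in ["buzzer","switch","lamp"]:
  for d in cams.trace(l,s)[:3]:
    v,u=np.nonzero(d["region"]);hw=toworld
    print(l,round(d["p"],2),u.mean().round(1),v.mean().round(1),(pix2w(s,u.mean(),v.mean(),.012)*1000).round(), cv2.minAreaRect(np.c_[u,v].astype(np.float32))[2])
T=np.linalg.inv(s["camera_from_world"]);print(T[:3,3])
E
```

```text
((132.72860717773438, 263.3470458984375), (75.11530303955078, 127.76282501220703), 11.214913368225098)
[ 83.5 318.7] [457. 324.  28.]
[108.3 193.4] [682. 289.  28.]
[182. 208.] [656. 154.  28.]
[157.1 333.3] [432. 192.  28.]
buzzer 0.96 259.7 282.2 [522.  13.  12.] 63.43495178222656
buzzer 0.96 237.3 330.8 [435.  52.  12.] 90.0
buzzer 0.86 301.6 329.9 [437. -64.  12.] 90.0
switch 0.91 305.1 214.9 [646. -69.  12.] 77.47119140625
switch 0.61 381.9 213.6 [ 649. -211.   12.] 49.398704528808594
lamp 0.66 370.0 299.9 [ 491. -188.   12.] 90.0
[ 0.53470884 -0.08767865  0.86493278]
```

View pics/crop0.png

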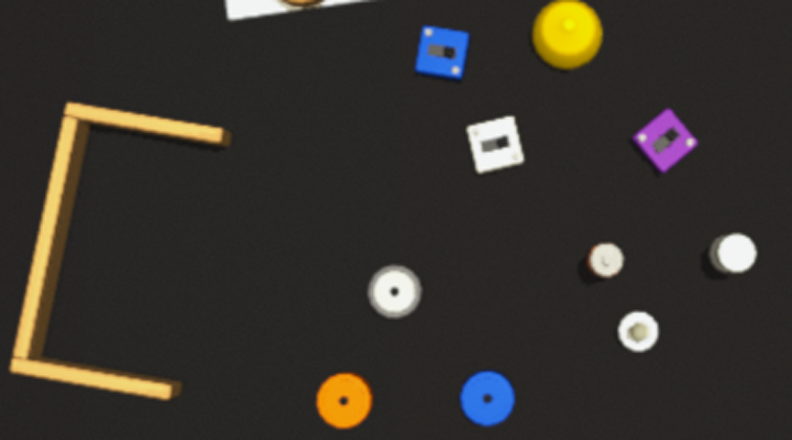

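The crop confirms white switch, grey buzzer, and lamp next to the copper cell. Pushing all three along roughly world +y takes them into the bay, with the fingers slightly apart as a fork. First move is to a point behind the buzzer.

```bash

R='[0.52,-1,0,-0.071,0.6,0.52,-1,0,-0.071,0.6,0.52,-1,0,-0.071,0.6,0.52,-1,0,-0.071,0.6]'
python3 -m inch '[0.52,-1,0,-0.071,0.6,0.52,-1,0,-0.071,0.6,0.52,-1,0,-0.071,0.6,0.52,-1,0,-0.071,0.6]' >/dev/null
python3 -m inch '[0.52,-1,0,-0.071,0.6,0.52,-1,0,-0.071,0.6,0.52,-1,0,-0.071,0.6,0.52,-1,0,-0.071,0.6]'
python3 -m inch '[0.52,-1,0,-0.071,0.6,0.52,-1,0,-0.071,0.6,0.52,-1,0,-0.071,0.6,0.52,-1,0,-0.071,0.6]' >/dev/null
python3 -m inch '[0.52,-1,0,-0.071,0.6,0.52,-1,0,-0.071,0.6,0.52,-1,0,-0.071,0.6,0.52,-1,0,-0.071,0.6]' >/dev/null
python3 -m inch '[0.52,-1,-0.5,-0.071,0.6,0.52,-1,-0.5,-0.071,0.6,0.52,-1,-0.5,-0.071,0.6,0.52,-1,-0.5,-0.071,0.6]' >/dev/null
python3 -m inch '[0.52,-0.95,-1,-0.071,0.6,0.52,-0.95,-1,-0.071,0.6,0.52,-0.95,-1,-0.071,0.6,0.52,-0.95,-1,-0.071,0.6,0.52,-0.95,-1,-0.071,0.6]'
```

```text
time: 1.97
position: [0.3099, 0.3604, 0.2563]
tcp_rot: [1.218, 2.894, -0.003]
contact_force: [0.1, -0.3, 0.2]
grip_width: 0.202
grasp_force: 0.0
time: 3.38
position: [0.5174, -0.0319, 0.1034]
tcp_rot: [-2.346, -2.087, 0.003]
contact_force: [-0.3, 0.0, -0.2]
grip_width: 0.2
grasp_force: 0.0
```

```bash

python3 -m inch '[0,0,-0.3,0,0.6,0,0,-0.6,0,0.6,0,0,-0.6,0,0.6]' | grep -E "pos|contact"
python3 -m inch '[0,0,-0.04,0,0.6,0,0,-0.08,0,0.6,0,0,-0.08,0,0.6]'| grep -E "pos|contact"
python3 -m inch '[0,0,-0.03,0,0.6,0,0,-0.05,0,0.6,0,0,-0.05,0,0.6]'| grep -E "pos|contact"
python3 - <<'E'
from h import *
s=look(["buzzer"],"side")
cv2.imwrite("pics/s1.png",cv2.resize(s["color"][200:360,250:460],None,fx=3.5,fy=3.5))
E
```

```text
position: [0.5136, -0.0288, 0.043]
contact_force: [-0.1, -0.2, -0.7]
position: [0.5173, -0.0303, 0.0393]
contact_force: [0.2, -0.1, 0.2]
position: [0.5168, -0.0309, 0.0338]
contact_force: [0.1, -0.6, -0.6]
side buzzer 0.85 [523.  13.   4.] [344. 308.] {}
side buzzer 0.83 [436. -62.   5.] [406. 286.] {}
side buzzer 0.69 [432.  52.   4.] [397. 341.] {}
```

View pics/s1.png

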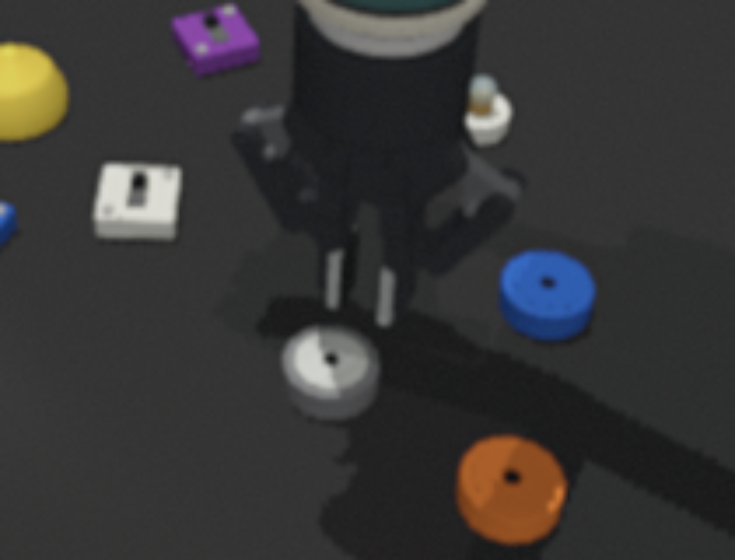

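The picture shows the fork behind the grey buzzer, tips at crop pixels (333,305) and (385,322), and nothing touching. I'll go slightly lower and push.

```bash

python3 -m inch '[0,0,-0.035,0,0.6,0,0,-0.035,0,0.6,0.01,0.1,-0.035,0,0.6,0.02,0.2,-0.035,0,0.6]' | grep -E "pos|contact"
python3 -m inch '[0.017,0.15,0,0,0.6,0.034,0.3,0,0,0.6,0.051,0.45,0,0,0.6,0.068,0.6,0,0,0.6,0.085,0.75,0,0,0.6]' | grep -E "pos|contact"
python3 -m inch '[0.017,0.15,0,0,0.6,0.034,0.3,0,0,0.6,0.051,0.45,0,0,0.6,0.068,0.6,0,0,0.6,0.085,0.75,0,0,0.6]' | grep -E "pos|contact"
python3 - <<'E'
from h import *
s=look(["buzzer"],"top",pmin=.5);s=look(["buzzer"],"side",pmin=.5)
E
```

```text
position: [0.5185, -0.0106, 0.0297]
contact_force: [-0.3, 0.3, -0.2]
position: [0.5268, 0.0658, 0.0297]
contact_force: [-0.5, -0.1, -0.7]
position: [0.5351, 0.1409, 0.0297]
contact_force: [0.1, -0.5, 0.9]
top buzzer 0.94 [435. -60.   3.] [300. 330.] {}
top buzzer 0.93 [429.  50.  -2.] [240. 333.] {}
side buzzer 0.96 [434.  55.   3.] [395. 342.] {}
side buzzer 0.87 [538. 178.   2.] [303. 396.] {}
side buzzer 0.85 [436. -61.   6.] [405. 287.] {}
```

```bash

python3 -m inch '[0.017,0.15,0,0,0.6,0.034,0.3,0,0,0.6,0.051,0.45,0,0,0.6,0.066,0.58,0,0,0.6,0.077,0.68,0,0,0.6]' | grep -E "pos|contact"
python3 -m inch '[0,0,0,0,0.6,-0.03,-0.3,0,0,0.6,-0.07,-0.6,0,0,0.6,-0.07,-0.6,0.4,0,0.6,-0.07,-0.6,0.8,0,0.6]' | grep -E "pos|contact"
python3 -m inch '[0.5,-0.9,0,0.08,0.6,0.5,-0.9,0,0.08,0.6,0.5,-0.9,0,0.08,0.6]' | grep -E "pos|contact"
python3 -m inch '[0.5,-0.9,0,0,0.6,0.5,-0.9,0,0,0.6,0.5,-0.9,0,0,0.6]' | grep -E "pos|contact"
python3 -m inch '[0.13,-0.82,0,0,0.6,0.13,-0.82,0,0,0.6,0.13,-0.82,0,0,0.6,0.13,-0.82,0,0,0.6]' 
python3 - <<'E'
from h import *
s=look(["buzzer","switch"],"top",pmin=.5);s=look(["buzzer","switch"],"side",pmin=.5)
E
```

```text
position: [0.5432, 0.2076, 0.0297]
contact_force: [-0.1, 0.5, -0.3]
position: [0.5331, 0.1444, 0.1081]
contact_force: [0.7, 1.5, 0.3]
position: [0.5885, 0.0538, 0.1113]
contact_force: [-0.0, -1.0, -0.5]
position: [0.6385, -0.038, 0.1101]
contact_force: [1.3, 0.4, -0.3]
time: 7.27
position: [0.649, -0.1177, 0.1095]
tcp_rot: [-2.07, -2.363, 0.0]
contact_force: [-1.0, 0.5, 0.7]
grip_width: 0.2
grasp_force: 0.0
top buzzer 0.65 [548. 241.  -5.] [139. 268.] {}
top switch 0.91 [645. -69.  -2.] [305. 216.] {}
top switch 0.52 [ 651. -214.   -4.] [383. 213.] {}
side buzzer 0.93 [440. -61.   1.] [402. 288.] {}
side buzzer 0.91 [434.  51.   2.] [395. 341.] {}
side buzzer 0.87 [551. 241.   4.] [277. 437.] {}
side switch 0.94 [647. -72.   2.] [289. 259.] {}
side switch 0.68 [ 649. -210.    1.] [311. 214.] {}
side switch 0.67 [ 742. -130.    2.] [254. 230.] {}
```

```bash

python3 -m inch '[0,0,-0.35,0,0.6,0,0,-0.7,0,0.6,0,0,-0.8,0,0.6,0,0,-0.8,0,0.6,-0.015,0.1,-0.8,0,0.6]' | grep -E "pos|contact"
python3 -m inch '[-0.021,0.12,0,0,0.6,-0.04,0.27,0,0,0.6,-0.06,0.42,0,0,0.6,-0.081,0.57,0,0,0.6,-0.102,0.72,0,0,0.6]' | grep -E "pos|contact"
python3 -m inch '[-0.021,0.15,0,0,0.6,-0.042,0.3,0,0,0.6,-0.063,0.45,0,0,0.6,-0.084,0.6,0,0,0.6,-0.105,0.75,0,0,0.6]' | grep -E "pos|contact"
python3 - <<'E'
from h import *
s=look(["switch"],"top",pmin=.5);s=look(["switch"],"side",pmin=.5,save="pics/s2.png")
E
```

```text
position: [0.648, -0.1054, 0.0297]
contact_force: [-0.1, -0.6, -0.3]
position: [0.6373, -0.0308, 0.0304]
contact_force: [1.1, -0.4, 0.8]
position: [0.6267, 0.0436, 0.0297]
contact_force: [-0.4, -1.7, 0.9]
top switch 0.8 [ 651. -215.    3.] [383. 213.] {}
top switch 0.67 [722. -22.   8.] [280. 175.] {}
side switch 0.74 [628.  79.   3.] [268. 325.] {}
side switch 0.53 [ 651. -212.    3.] [311. 213.] {}
```

View pics/s2.png

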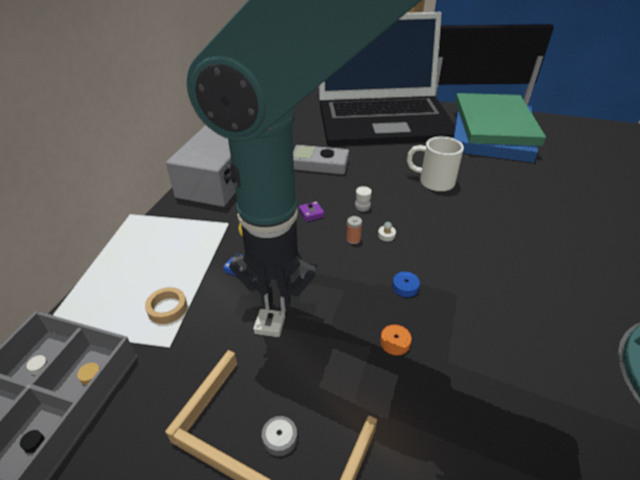

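The buzzer is inside at (279,435), and the white switch sits flat against the fork at (268,325). I'll keep pushing.

```bash

python3 -m inch '[-0.03,0.15,0,0,0.6,-0.06,0.3,0,0,0.6,-0.09,0.45,0,0,0.6,-0.12,0.6,0,0,0.6,-0.15,0.75,0,0,0.6]' | grep -E "pos|contact"
python3 - <<'E'
from h import *
s=look(["switch"],"side",pmin=.5)
E
python3 -m inch '[-0.025,0.15,0,0,0.6,-0.05,0.3,0,0,0.6,-0.075,0.45,0,0,0.6,-0.1,0.6,0,0,0.6,-0.12,0.75,0,0,0.6]' | grep -E "pos|contact"
python3 -m inch '[0,0.06,0,0,0.6,0,0.06,0,0,0.6,0.03,-0.25,0,0,0.6,0.06,-0.5,0,0,0.6,0.06,-0.6,0.3,0,0.6]' | grep -E "pos|contact"
python3 -m inch '[0,0,0.5,0,0.6,0,0,0.5,0,0.6]' | grep -E "pos|contact"
python3 - <<'E'
from h import *
L=["buzzer","switch","lamp","cell"]
s=look(L,"top",pmin=.4,save="pics/t3.png");s=look(L,"side",pmin=.4)
E
```

```text
position: [0.6114, 0.1187, 0.0297]
contact_force: [0.3, -0.2, 0.7]
side switch 0.67 [613. 150.   3.] [260. 365.] {}
side switch 0.64 [ 652. -213.    3.] [310. 212.] {}
position: [0.5995, 0.1937, 0.0298]
contact_force: [0.6, 0.2, 0.2]
position: [0.6027, 0.1288, 0.0552]
contact_force: [-0.3, -0.8, -0.1]
position: [0.6094, 0.1309, 0.115]
contact_force: [1.8, 0.8, 0.5]
top buzzer 0.86 [434. -62.   1.] [301. 330.] {}
top buzzer 0.6 [428.  54.  -2.] [238. 334.] {}
top switch 0.64 [ 653. -212.   -1.] [382. 212.] {}
top switch 0.63 [722. -25.   2.] [282. 175.] {}
top switch 0.56 [598. 232.  -3.] [144. 241.] {}
top lamp 0.49 [ 487. -188.    2.] [370. 301.] {}
top cell 0.62 [ 544. -162.   -0.] [355. 270.] {}
side buzzer 0.63 [432.  51.   2.] [396. 341.] {}
side buzzer 0.56 [549. 240.   3.] [279. 438.] {}
side buzzer 0.41 [ 489. -190.    2.] [387. 235.] {}
side switch 0.79 [ 649. -213.    2.] [312. 213.] {}
side switch 0.76 [598. 230.   3.] [246. 419.] {}
side switch 0.42 [547. 241.   3.] [280. 438.] {}
side lamp 0.55 [ 489. -191.    2.] [388. 235.] {}
side cell 0.61 [ 548. -158.    2.] [354. 239.] {}
```

View pics/t3.png

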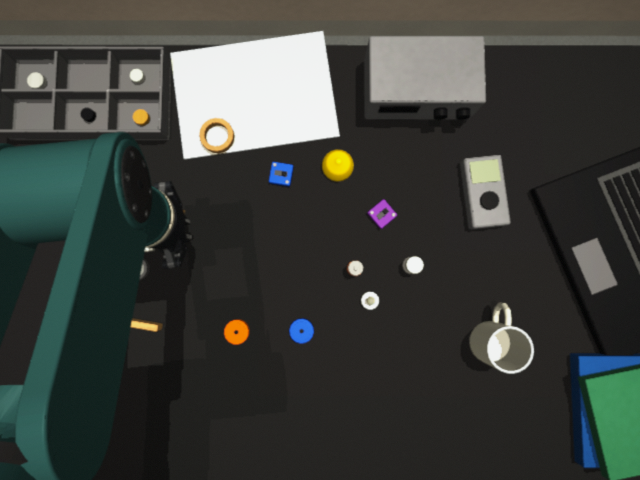

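The top view shows everything else undisturbed and the lamp still at (370,301). The switch and buzzer are in the bay. Next is the lamp.

```bash

python3 -m inch '[-0.3,-0.91,0,-0.053,0.6,-0.3,-0.91,0,-0.053,0.6,-0.3,-0.91,0,-0.053,0.6]' >/dev/null
python3 -m inch '[-0.3,-0.91,0,0,0.6,-0.3,-0.91,0,0,0.6,-0.3,-0.91,0,0,0.6]' >/dev/null
python3 -m inch '[-0.3,-0.91,0,0,0.6,-0.3,-0.91,0,0,0.6,-0.3,-0.91,0,0,0.6]' >/dev/null
python3 -m inch '[-0.28,-0.91,0,0,0.6,-0.28,-0.91,0,0,0.6,-0.28,-0.91,0,0,0.6,-0.28,-0.91,0,0,0.6]'
python3 - <<'E'
from h import *
L=["lamp","cell","pot"]
s=look(L,"side",pmin=.3)
E
```

```text
time: 12.12
position: [0.4879, -0.2347, 0.1097]
tcp_rot: [2.258, 2.183, -0.0]
contact_force: [0.8, 0.5, 0.3]
grip_width: 0.199
grasp_force: 0.0
side lamp 0.49 [ 491. -187.    3.] [386. 235.] {}
side cell 0.87 [ 546. -157.    2.] [355. 240.] {}
side cell 0.74 [ 487. -191.    1.] [388. 235.] {}
side pot 0.63 [ 556. -261.    3.] [361. 207.] {}
```

```bash

python3 -m inch '[0.01,0,-0.35,0,0.6,0.01,0,-0.7,0,0.6,0.01,0,-0.8,0,0.6,0.01,0,-0.8,0,0.6,0.01,0.1,-0.8,0,0.6]' | grep -E "pos|contact"
python3 -m inch '[0.003,0.1,0,0,0.6,0.006,0.22,0,0,0.6,0.01,0.36,0,0,0.6,0.015,0.5,0,0,0.6,0.02,0.64,0,0,0.6]' | grep -E "pos|contact"
python3 -m inch '[0.005,0.14,0,0,0.6,0.01,0.28,0,0,0.6,0.015,0.42,0,0,0.6,0.02,0.56,0,0,0.6,0.025,0.7,0,0,0.6]' | grep -E "pos|contact"
python3 - <<'E'
from h import *
s=look(["lamp","cell"],"side",pmin=.3);s=look(["lamp"],"top",pmin=.3)
E
```

```text
position: [0.4897, -0.2221, 0.0299]
contact_force: [0.8, -0.3, 0.4]
position: [0.4912, -0.1562, 0.0305]
contact_force: [-0.0, -0.2, 0.4]
position: [0.4934, -0.0862, 0.0301]
contact_force: [0.3, -1.0, 0.8]
side lamp 0.63 [ 548. -159.    1.] [354. 239.] {}
side lamp 0.51 [492. -63.   1.] [373. 281.] {}
side cell 0.48 [ 549. -159.    2.] [353. 239.] {}
```

```bash

python3 -m inch '[0.005,0.15,0,0,0.6,0.01,0.3,0,0,0.6,0.015,0.45,0,0,0.6,0.02,0.6,0,0,0.6,0.025,0.75,0,0,0.6]' | grep -E "pos|contact"
python3 -m inch '[0.005,0.15,0,0,0.6,0.01,0.3,0,0,0.6,0.015,0.45,0,0,0.6,0.02,0.6,0,0,0.6,0.025,0.75,0,0,0.6]' | grep -E "pos|contact"
python3 -m inch '[0.005,0.15,0,0,0.6,0.01,0.3,0,0,0.6,0.015,0.45,0,0,0.6,0.02,0.6,0,0,0.6,0.025,0.75,0,0,0.6]' | grep -E "pos|contact"
python3 - <<'E'
from h import *
s=look(["lamp"],"side",pmin=.3)
E
```

```text
position: [0.4963, -0.0131, 0.0299]
contact_force: [0.3, 0.3, 0.1]
position: [0.4989, 0.0621, 0.0298]
contact_force: [-0.8, -0.3, 0.6]
position: [0.5014, 0.1371, 0.0299]
contact_force: [-0.1, -0.8, 0.2]
side lamp 0.57 [502. 159.  -1.] [332. 393.] {}
```

```bash

python3 -m inch '[0,0.15,0,0,0.6,0,0.3,0,0,0.6,0,0.45,0,0,0.6,0,0.6,0,0,0.6,0,0.72,0,0,0.6]' | grep -E "pos|contact"
python3 -m inch '[0,0,0,0,0.6,0,-0.3,0,0,0.6,0,-0.6,0,0,0.6,0,-0.9,0.3,0,0.6,0,-1,0.8,0,0.6]' | grep -E "pos|contact"
python3 -m inch '[0,-1,0.8,0,0.6,0,-1,0.8,0,0.6,0,-1,0.8,0,0.6,0,-1,0.8,0,0.6]' | grep -E "pos|contact"
python3 -m inch '[0,-1,0.5,0,0.6,0,-1,0.5,0,0.6,0,-1,0.5,0,0.6,0,-1,0.5,0,0.6]' | grep -E "pos|contact"
python3 - <<'E'
from h import *
L="buzzer switch lamp cell pot lemon tape mug meter".split()
s=look(L,"top",pmin=.4,save="pics/t5.png");s=look(L,"side",pmin=.4,save="pics/s5.png")
print(status.state()["time"])
E
```

```text
position: [0.5014, 0.2089, 0.0298]
contact_force: [0.7, -0.5, -0.6]
position: [0.4975, 0.1068, 0.0976]
contact_force: [0.5, -0.4, 0.3]
position: [0.5038, 0.0054, 0.1846]
contact_force: [1.4, -1.1, 0.5]
position: [0.5027, -0.0942, 0.2324]
contact_force: [0.7, -0.2, 0.6]
top buzzer 0.74 [549. 242.  -7.] [139. 267.] {}
top buzzer 0.57 [ 740. -128.   -3.] [337. 167.] {}
top switch 0.83 [ 653. -214.    1.] [383. 212.] {}
top switch 0.78 [594. 234.  -0.] [142. 243.] {}
top switch 0.77 [723. -25.   3.] [282. 175.] {}
top lamp 0.83 [500. 234.   2.] [140. 294.] {}
top cell 0.6 [ 551. -161.    0.] [355. 267.] {}
top pot 0.53 [ 554. -265.    2.] [411. 265.] {}
top pot 0.43 [ 549. -162.    2.] [355. 268.] {}
top lemon 0.6 [ 742. -127.   -3.] [336. 166.] {}
top tape 0.6 [796.  95.  -1.] [219. 137.] {}
top mug 0.64 [ 415. -408.   -1.] [490. 342.] {}
top meter 0.83 [ 691. -400.   -2.] [481. 192.] {}
side buzzer 0.87 [551. 243.   1.] [277. 440.] {}
side buzzer 0.73 [440. -60.   5.] [403. 286.] {}
side buzzer 0.68 [431.  52.   1.] [397. 342.] {}
side switch 0.84 [ 652. -210.    2.] [310. 214.] {}
side switch 0.7 [724. -26.  -0.] [240. 268.] {}
side switch 0.57 [596. 230.   4.] [248. 419.] {}
side lamp 0.79 [499. 235.  -1.] [318. 447.] {}
side cell 0.89 [ 549. -159.    2.] [353. 239.] {}
side pot 0.76 [ 555. -261.    4.] [362. 207.] {}
side pot 0.58 [ 413. -408.    2.] [439. 181.] {}
side lemon 0.77 [ 742. -131.    0.] [254. 230.] {}
side tape 0.87 [798.  95.  -3.] [168. 310.] {}
side mug 0.58 [ 415. -407.    4.] [438. 180.] {}
side meter 0.57 [ 687. -398.    2.] [320. 165.] {}
17.6667
```

View pics/s5.png

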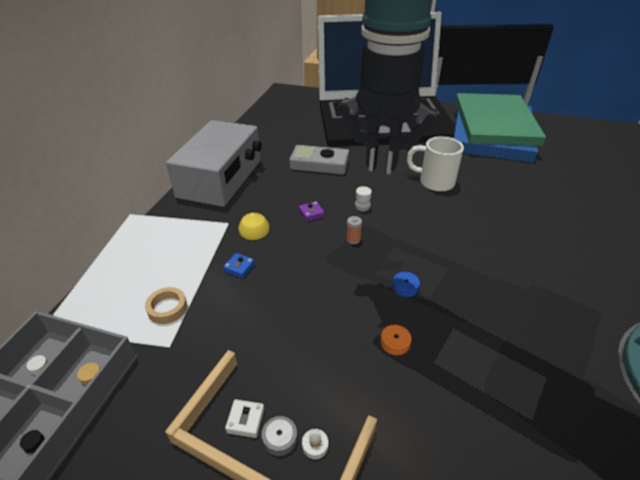

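View pics/t5.png

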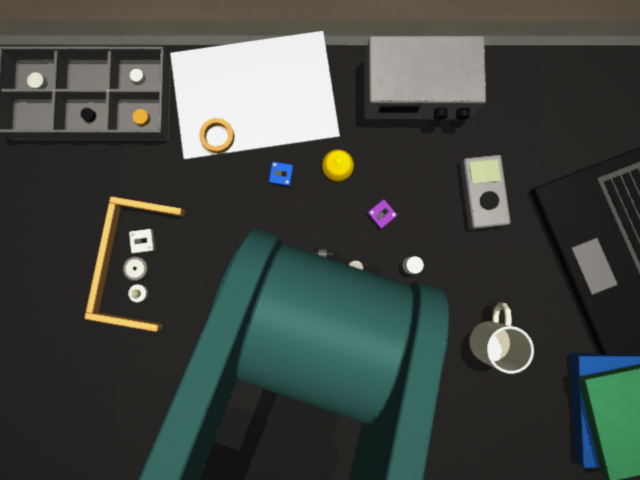

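Both views show the switch (142,240), buzzer (135,268) and lamp (138,294) flat and fully inside the bay. Nothing else has moved.

```bash
python3 -c "
from bench import job
print(job.hand_in())"
```

```text
the job is handed in; nothing more can be done
None
```

The buzzer, switch and lamp holder lie flat and fully inside the bay, nothing else on the bench was disturbed, and the job was handed in at about 18 s; the hand-in did not report a verdict.

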